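# Bolt the specimen chest shut

## Robot

A 6-joint arm with a two-finger parallel gripper is mounted at the origin on a cart in front of the work surface, level with it; the furniture and walls round the work are solid. World frame = base frame: x ahead of the robot, y to its left, z up, the work surface at z = 0. Lengths are in m, angles in rad, forces in N, time in s.
With the tool pointing down it reaches from about 0.225 to 0.875 m from the base axis. Payload 3.4 kg.
Tool frame: the origin (TCP) lies between the finger pads; the fingertips stand 19 mm ahead of it and the grasp point (between the pads) is the TCP; z points along the fingers, y is the line along which they close (so a half turn about z gives the same grasp; the last joint's range is limited). The gripper opens to 85 mm and grips with 20 to 120 N. Pads are 22 mm wide; open, the fingers measure 114 mm over their backs; the gripper's body (76 mm by 85 mm) begins 54 mm behind the grasp point. The pads swing forward as they close: fully open they stand 13 mm farther back than shut.
Start: joints at [-1.305, 0.276, 1.505, -0, 1.361, -0.121], TCP at [0.217, -0.533, 0.213] pointing down, gripper open.
Joint ranges: [-2.89, 2.89], [-0.75, 2.08], [0.22, 2.7], [-1.18, 4.32], [0.11, 2.71], [-2.7, 2.7]. Speed limits (rad/s): [2.57, 2.57, 3.14, 3.14, 3.14, 3.14].

## Interface

Orientations are given as a unit quaternion [w, x, y, z].
In Python, from rig import get_state, imaging, ticket gives the robot as it stands. The module is installed in compiled form; this text tells all that it offers.
- The arm moves only by the shell command python3 -m inch 'ROWS' [FORCE]. ROWS is JSON, a list of rows, each an object with "claw": the opening, from -1 (shut) to 1 (fully open); "travel": the shift along the world's x, y, z in units of 200 mm (1.0 is 200 mm), a list of three; "turn": the turn about the world's z in units of 180 degrees (1.0 is 180 degrees). A call has 1 to 5 rows; each row is the pose to reach, as a shift and turn from the pose commanded when the call began, turning the shorter way round; what a row does not reach only later rows make up. A row lasts 1/10 s, in which the tool goes at most 50 mm and 8.59 degrees, less where a joint would pass 70% of its speed; a pose out of reach is approached as far as the arm can. A call with a number of a shift or a turn outside -1 to 1 is refused whole. A call with a gripper value outside its range is refused whole. The fingers move at their own pace and stop on an object; FORCE is the grip in N (left out, the last holds). Time passes only in rows, so rows that repeat a pose let the fingers close. It gives the time, the measured TCP pose, the force, the opening and the grip force at its end, in the units of the state.
- get_state(): the state, without advancing time (a new reading comes with each control period).
- imaging.get_image(name): name is "side" or "top"; returns the picture (384x512x3 uint8, red, green, blue); there is no depth.
- imaging.camera_params(name): a dict with "camera_matrix" (3x3 intrinsics, pixels), "k1" (the pictures are not rectified: a ray, as slopes to the right and down, at radius r is drawn at 1 + k1 r^2 times it, then the intrinsics apply), "cam_to_world" (4x4, takes a point from camera to world coordinates). Camera axes: x right, y down, z forward; pixel columns grow to the right and rows downward; lengths in m; the calibration is good to about 2 mm. A picture is of the moment at which its call begins. camera_params takes no time and is no camera call.
- ticket.sign_off(): hands the job in; it is judged then, once.
The state is a dict: "clock": time; "qpos": joint angles; "qd": joint speeds; "effort": joint torques, N m; "position": TCP position; "ee_rot": TCP orientation; "contact_force": force on the tool from outside, world axes, zero at the start; "moment": the same for the moment, N m; "width": finger opening in m; "gripper_force": force on a finger pad.
Only numpy, scipy, OpenCV 4.12 (cv2) and the standard library are available. Lean on these libraries where they do the work, as an engineer would, in place of code of your own. Each camera call takes 0.05 s, during which the arm holds its last target. There are 200 camera calls.

## Task

Bolt the lid of the low grey chest: press the long spring catch bar down with one fingertip and keep it down while the other fingertip pushes the bolt's upright thumb plate along, in one go, until the bolt is fully home through its keeper. Then let the catch spring back up so that it locks the bolt, and come clear. Do not grasp or lift anything, and leave the eraser, vial and film tub around it untouched where they are.

Things in the scene. Friction and masses are not known exactly. Their poses are not given: they have to be found in the camera images.
- chest: Low grey fixed steel chest, 60 mm high, lid shut. Origin on the table, outline x -102..102, y -160..116 mm; z up, x from carrying handle to hinges, y the way the bolt must slide. On the lid two rows run along y: catch bar at x = -32, bolt at x = +32 mm. Between them, and at the bolt's row beside the thumb plate, nothing is above z = 87 mm.
- press_bar: Ribbed press bar of the spring catch, 24 (x) x 110 (y) x 6 mm; origin at the centre of its top face: chest x = -32, y = -15, z = 104 mm when up. Axes as the chest's. It goes straight down wherever along its length it is pressed; a fingertip may slide along it, and it is long enough for the whole stroke.
- thumb_plate: Upright plate on the bolt bar, 26 (x) x 10 (y) x 40 mm high; origin at its centre: chest x = +32, z = 102 mm (it spans z 82 to 122), y = -20 mm + the bolt's joint value. Axes as the chest's. Push its -y face towards +y; the bolt goes with it. Its centre line is 64 mm from the press bar's, inner edges 39 mm apart.
- catch (a joint): How far the catch bar is down, m: 0 up (locking), 0.010 hard stop. Sprung: about 4 N at first, 8 N at the stop. Its tooth is clear of the bolt's teeth from 0.0045 on; released, it springs up wherever a gap in the bolt's teeth lies over it.
- bolt (a joint): How far the bolt is slid along the chest's +y, m: 0 to 0.006 at the start (withdrawn), 0.053 fully home at its stop. About 3 N of friction, no spring. With the catch up it is blocked at 0.009; beyond 0.049 the catch can spring up behind its last tooth and lock it.
- keeper (a point): Centre of the steel keeper loop on the chest's fixed end strip, beyond the lid's seam, that the bolt's tip enters; 28 x 20 mm, top 86.5 mm above the table.
- eraser: Loose eraser, 22 x 42 x 13 mm, lying on the lid near the edge on the catch bar's side; origin under its centre.
- vial: Loose small vial, 23 mm across, 62 mm high, standing on the table beyond the -y end of the chest; origin under its centre.
- film_tub: Loose black film tub, 34 mm across, 50 mm high, on the table beyond the keeper end of the chest; origin under its centre.

How it is judged:
By the outcome, as a careful person would: the job done as asked, in the order asked, and still so for the second after the job is handed in, with the robot touching nothing.
It also fails if it takes over 37 s, if anything falls off the work surface, if the arm or the gripper's body presses on something with over 40 N, if the wrist force passes 120 N, or if a joint passes its speed limit or range.

## Working session

There is one attempt and no reset: what is moved stays moved. The work goes in short steps, Python scripts to look and compute and a shell command to move; the robot and the scene stay as the last step left them, time stands still between calls to the robot, and variables do not carry over. Pictures are saved under pics/ and viewed, at most 10 in all, crops included, and the job is handed in when it is done.

```bash
mkdir -p pics; python3 - <<'E'
from rig import get_state, imaging
import cv2
s=get_state();print(s)
for n in("side","top"):
    cv2.imwrite(f"pics/{n}0.png",imaging.get_image(n)[:,:,::-1]);p=imaging.camera_params(n);print(n,p)
E
```

```text
{'clock': 0.0, 'qpos': array([-1.30500273e+00,  2.76575415e-01,  1.50614206e+00, -2.28696717e-05,
        1.36072186e+00, -1.21000268e-01]), 'qd': array([-0.00135606, -0.00096476,  0.00080958,  0.00232366, -0.00026052,
        0.00034823]), 'effort': array([ 1.48734907e-04, -4.16772544e+01, -2.45811403e+01,  3.66349639e-05,
        1.10732991e-02,  1.07401269e-05]), 'position': array([ 0.21673592, -0.53196393,  0.21164737]), 'ee_rot': array([-9.20110496e-04,  9.81356151e-01,  1.92195871e-01, -7.79401604e-05]), 'contact_force': array([-0.70131726, -0.15461949,  0.15367874]), 'moment': array([-0.01345419,  0.03289846, -0.0075778 ]), 'gripper_force': 0.0, 'width': 0.08578203507390281}
side {'camera_matrix': array([[364.34376425,   0.        , 257.90497869],
       [  0.        , 364.34376425, 188.34897181],
       [  0.        ,   0.        ,   1.        ]]), 'k1': -0.002903079158307223, 'cam_to_world': array([[-0.92401721, -0.19353528,  0.32975186,  0.2341827 ],
       [-0.38219996,  0.49175582, -0.78236782,  0.76598097],
       [-0.01074162, -0.84895248, -0.52836002,  0.5973633 ],
       [ 0.        ,  0.        ,  0.        ,  1.        ]])}
top {'camera_matrix': array([[446.43912635,   0.        , 259.36850832],
       [  0.        , 446.43912635, 185.82928496],
       [  0.        ,   0.        ,   1.        ]]), 'k1': 0.029399692117074314, 'cam_to_world': array([[ 0.01614429, -0.98924621,  0.14536612,  0.39083337],
       [-0.99974358, -0.01366192,  0.01805884,  0.00530932],
       [-0.01587865, -0.14562039, -0.98921311,  1.05503541],
       [ 0.        ,  0.        ,  0.        ,  1.        ]])}
```

View pics/side0.png

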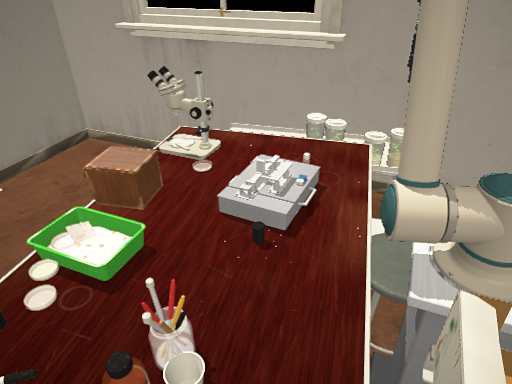

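View pics/top0.png

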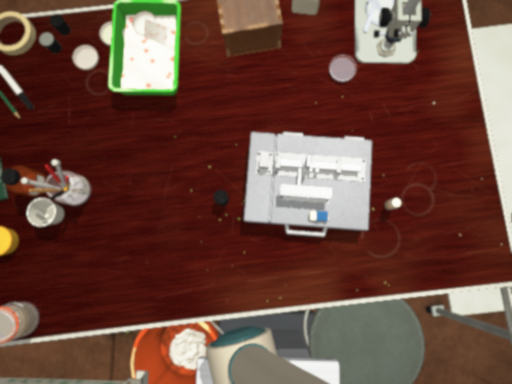

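The top view shows the chest at columns 245–372, rows 132–232, with its handle at (305,231) towards the robot. The tub is at (221,198), the vial at (394,203) and the blue eraser at (318,216). I'll enlarge both views next.

```bash
python3 - <<'E'
import cv2
a=cv2.imread("pics/top0.png")[120:245,205:410];cv2.imwrite("pics/tc.png",cv2.resize(a,None,fx=3.9,fy=3.9,interpolation=cv2.INTER_CUBIC))
a=cv2.imread("pics/side0.png")[140:250,205:335];cv2.imwrite("pics/sc.png",cv2.resize(a,None,fx=5,fy=5,interpolation=cv2.INTER_CUBIC))
E
```

```text
(no output)
```

View pics/tc.png

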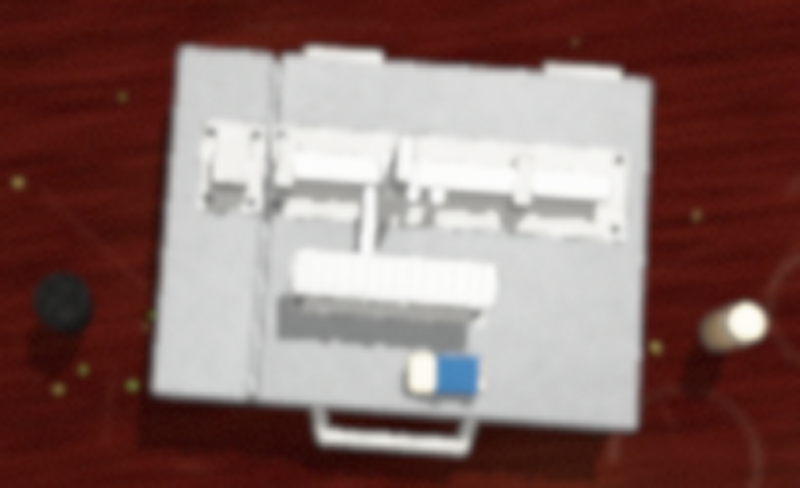

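View pics/sc.png

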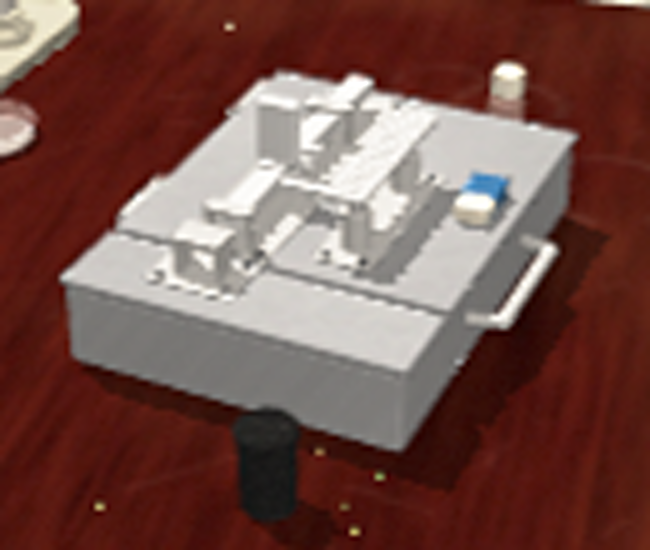

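In the top crop the chest's lid corners are at about (180,46), (653,78), (640,430) and (152,395). The press bar spans (293,252) to (495,305) and the thumb plate is at about (408,162). In the side crop the plate's top is at about (280,97). I'll cast these rays onto planes at their heights.

```bash
cat > h.py <<'E'
import numpy as np,cv2
from rig import imaging
def ray(n,uv):
    p=imaging.camera_params(n);K=p["camera_matrix"];T=p["cam_to_world"]
    d=cv2.undistortPoints(np.array([[uv]],float),K,np.array([p["k1"],0,0,0,0]))[0,0]
    return T[:3,3],T[:3,:3]@[d[0],d[1],1]
def on(n,uv,z):
    o,d=ray(n,uv);return (o+d*(z-o[2])/d[2])[:2]
def proj(n,P):
    p=imaging.camera_params(n);T=np.linalg.inv(p["cam_to_world"])
    q,_=cv2.projectPoints(np.array(P,float),cv2.Rodrigues(T[:3,:3])[0],T[:3,3],p["camera_matrix"],np.array([p["k1"],0,0,0,0]));return q[:,0]
E
python3 - <<'E'
from h import *
t=lambda u,v:(205-.37+u/3.9,120-.37+v/3.9)
s=lambda u,v:(205-.4+u/5,140-.4+v/5)
C=np.array([on("top",t(*c),.06) for c in[(180,46),(653,78),(640,430),(152,395)]])
print("lid",C.round(4)*1000, [np.linalg.norm(C[i]-C[i-1]).round(4) for i in range(4)])
S=np.array([on("side",s(*c),.06) for c in[(63,280),(278,72),(578,135),(407,372)]])
print("lid side",S.round(4)*1000)
B=np.array([on("top",t(*c),.104) for c in[(293,252),(495,265),(493,305),(290,292)]]);print("bar",B*1000,B.mean(0)*1000)
def rel(C):
    # rigid fit of chest (x,y) corners: (+x,+y),(+x,-y),(-x,-y),(-x,+y)
    M=np.array([[102,116],[102,-160],[-102,-160],[-102,116]])/1000
    a,b=M-M.mean(0),C-C.mean(0);th=np.arctan2((a[:,0]*b[:,1]-a[:,1]*b[:,0]).sum(),(a*b).sum())
    R=np.array([[np.cos(th),-np.sin(th)],[np.sin(th),np.cos(th)]]);return th,R,C.mean(0)-R@M.mean(0)
for X in(C,S):
    th,R,o=rel(X);print("yaw",np.degrees(th),"o",o, "bar exp",o+R@[-.032,-.015])
th,R,o=rel(C)
for n,uv,z in[("top",t(408,140),.122),("top",t(408,180),.122),("side",s(280,97),.122)]:
    print("plate in chest",R.T@(on(n,uv,z)-o)*1000)
for nm,uv,z in [("eraser",t(442,373),.073),("vial",t(747,322),.062),("tub",t(65,300),.05)]: print(nm,R.T@(on("top",uv,z)-o)*1000)
E
```

```text
lid [[ 662.9   45.2]
 [ 646.8 -231. ]
 [ 442.1 -219.6]
 [ 457.6   57.3]] [np.float64(0.2057), np.float64(0.2767), np.float64(0.205), np.float64(0.2773)]
lid side [[ 658.    45.1]
 [ 644.3 -230.1]
 [ 439.6 -216.9]
 [ 457.6   56.9]]
bar [[ 534.64178524  -21.17184606]
 [ 528.93513361 -132.23450695]
 [ 506.76531254 -130.97721872]
 [ 512.36393495  -19.73361549]] [520.67654159 -76.0292968 ]
yaw -3.280897903822959 o [ 0.55358787 -0.06506146] bar exp [ 0.52078186 -0.07820548]
yaw -3.387741959141271 o [ 0.55117511 -0.06430244] bar exp [ 0.51834464 -0.07738526]
plate in chest [ 41.97421709 -15.36370624]
plate in chest [ 19.79322725 -16.64131975]
plate in chest [ 31.5319163  -19.44295537]
eraser [-79.51158612 -46.08206687]
vial [ -36.91446657 -218.20518478]
tub [-50.79749188 172.13461763]
```

The chest's origin is at about (0.5525, -0.0645) with yaw -3.3°. The lid (276 x 205 mm) and bar (111 x 22 mm) sizes match, and the plate is at y ≈ -18 mm. The plan is to set both fingers 64 mm apart along chest x, with the pads behind the plate. I'm moving there high up.

```bash
python3 -m inch '[{"claw":0.18,"travel":[0.14,0.176,0],"turn":0.03},{"claw":0.18,"travel":[0.28,0.352,0],"turn":0.06},{"claw":0.18,"travel":[0.42,0.528,0],"turn":0.09},{"claw":0.18,"travel":[0.56,0.704,0],"turn":0.12},{"claw":0.18,"travel":[0.70,0.88,0],"turn":0.15}]'
python3 -m inch '[{"claw":0.18,"travel":[0.14,0.176,0],"turn":0.03},{"claw":0.18,"travel":[0.28,0.352,0],"turn":0.06},{"claw":0.18,"travel":[0.42,0.528,0],"turn":0.09},{"claw":0.18,"travel":[0.56,0.704,0],"turn":0.12},{"claw":0.18,"travel":[0.70,0.88,0],"turn":0.15}]'
python3 -m inch '[{"claw":0.18,"travel":[0.14,0.176,0],"turn":0.03},{"claw":0.18,"travel":[0.265,0.352,0],"turn":0.058},{"claw":0.18,"travel":[0.265,0.352,0],"turn":0.058},{"claw":0.18,"travel":[0.265,0.352,0],"turn":0.058}]'
```

```text
clock: 0.6
position: [0.3575, -0.3549, 0.2122]
ee_rot: [-0.0, 0.909, 0.417, 0.0]
contact_force: [0.6, -0.2, -0.3]
width: 0.0506
gripper_force: 0.0
clock: 1.1
position: [0.4976, -0.1788, 0.2123]
ee_rot: [-0.0, 0.786, 0.618, -0.0]
contact_force: [0.7, -0.3, -0.0]
width: 0.0505
gripper_force: 0.0
clock: 1.5
position: [0.5498, -0.1093, 0.2119]
ee_rot: [-0.0, 0.727, 0.687, -0.001]
contact_force: [-0.5, -0.7, -0.6]
width: 0.0504
gripper_force: 0.0
```

```bash
python3 -m inch '[{"claw":0.18,"travel":[0,0,-0.15],"turn":0},{"claw":0.18,"travel":[0,0,-0.27],"turn":0},{"claw":0.18,"travel":[0,0,-0.27],"turn":0},{"claw":0.18,"travel":[0,0,-0.27],"turn":0}]'
python3 - <<'E'
from h import *
a=imaging.get_image("side")[:,:,::-1][130:240,205:335];cv2.imwrite("pics/s1.png",cv2.resize(a,None,fx=5,fy=5,interpolation=cv2.INTER_CUBIC))
E
```

```text
clock: 1.9
position: [0.5493, -0.1113, 0.1587]
ee_rot: [-0.0, 0.728, 0.685, -0.0]
contact_force: [-0.9, 1.0, -0.2]
width: 0.0506
gripper_force: 0.0
```

View pics/s1.png

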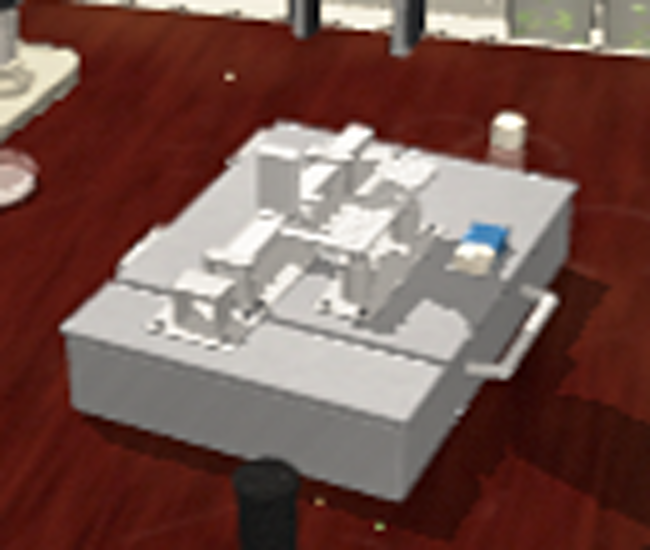

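The side crop shows the fingertips' lower ends at about (305,33) and (405,52), above the chest behind the plate. I'll work out their height.

```bash
python3 - <<'E'
from h import *
for u,v in[(293,30),(319,37),(393,48),(420,54)]:
    o,d=ray("side",(205-.4+u/5,130-.4+v/5));k=(-.100-o[1])/d[1];print((o+d*k).round(4))
E
```

```text
[ 0.5813 -0.1     0.1885]
[ 0.5659 -0.1     0.1868]
[ 0.5228 -0.1     0.1872]
[ 0.5074 -0.1     0.1862]
```

```bash
python3 - <<'E'
from h import *
from rig import get_state
a=imaging.get_image("side")[:,:,::-1][30:230,200:420];b=imaging.get_image("top")[:,:,::-1][100:300,200:420]
cv2.imwrite("pics/s2.png",cv2.resize(np.hstack([a,b]),None,fx=1.8,fy=1.8,interpolation=cv2.INTER_CUBIC))
print(get_state()["position"],proj("side",[[.549,-.111,.1587],[.581,-.111,.145],[.517,-.111,.145]]),proj("top",[[.549,-.111,.1587]]))
E
```

```text
[ 0.5506905  -0.11107713  0.16008514] [[275.37682792 145.63540244]
 [264.76614649 148.27177594]
 [286.06439045 151.87282655]] [[324.86785705 173.84240411]]
```

View pics/s2.png

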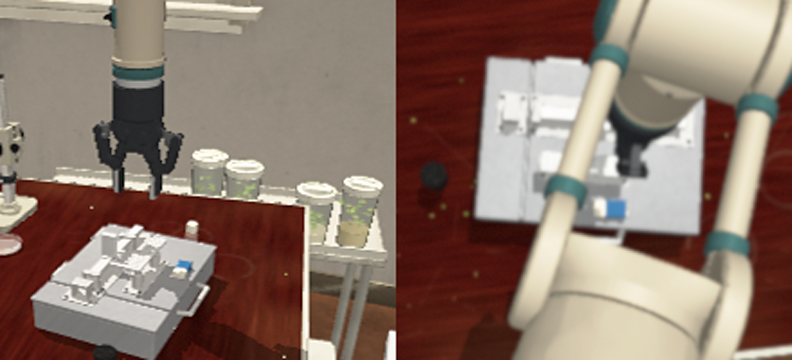

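```bash
python3 - <<'E'
from h import *
a=imaging.get_image("side")[:,:,::-1][80:180,230:320];b=imaging.get_image("top")[:,:,::-1][130:230,290:380]
cv2.imwrite("pics/s3.png",cv2.resize(np.hstack([a,b]),None,fx=4.4,fy=4.4,interpolation=cv2.INTER_CUBIC))
E
```

```text
(no output)
```

View pics/s3.png

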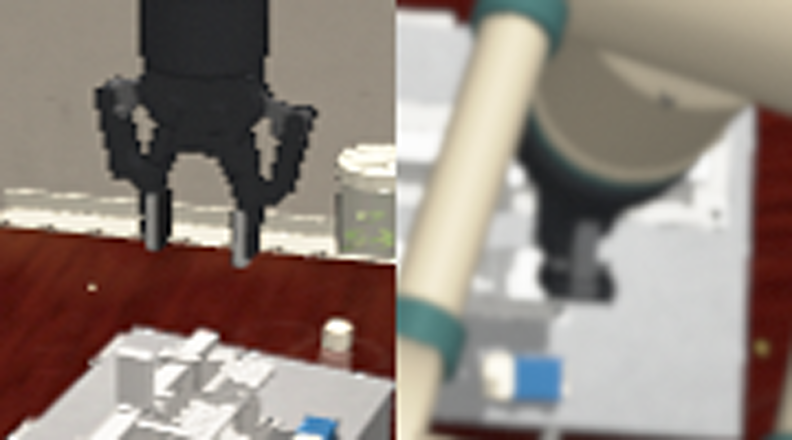

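The side view puts the tips near z = 0.186, while the reported TCP implies about 0.145. To settle which is right I'll make a small safe descent and check again by force and picture.

```bash
python3 -m inch '[{"claw":0.18,"travel":[0,0,-0.08],"turn":0},{"claw":0.18,"travel":[0,0,-0.08],"turn":0},{"claw":0.18,"travel":[0,0,-0.08],"turn":0}]'
python3 - <<'E'
from h import *
from rig import get_state
im=imaging.get_image("side");g=im.astype(int)
print(get_state()["position"])
# dark/grey finger pixels over red table/behind: low saturation & dark
m=((g.max(2)-g.min(2))<25)&(g.max(2)<140)
for c in range(258,296,2):
    r=[i for i in range(95,175) if m[i,c]];print(c,"".join("#" if m[i,c] else "." for i in range(100,175)))
E
```

```text
clock: 2.45
position: [0.5499, -0.1102, 0.1429]
ee_rot: [0.0, 0.728, 0.686, 0.0]
contact_force: [-0.5, 0.8, -0.3]
width: 0.0504
gripper_force: 0.0
[ 0.55026355 -0.11024016  0.14318539]
258 ....#######################................................................
260 ....#########################..............................................
262 ###########.......#############..######....................................
264 ###############.###########################................................
266 ###########################################................................
268 ##########################.#############...................................
270 #######################....................................................
272 #####################......................................................
274 #####################.........................................##..##.......
276 ######################......................................#..............
278 ######################.................................#...................
280 ###########################................................................
282 ###############################....#........#..............................
284 ##################################............#...........................#
286 ##############################################.............................
288 ################.##########################................................
290 ##############............#######..........................................
292 ........#########################..........................................
294 ..........#####################............................................
```

The tips track the motion but sit higher in the picture than stated, so contact force will decide. I'll go down in small steps.

```bash
python3 -m inch '[{"claw":0.18,"travel":[0,0,-0.06],"turn":0},{"claw":0.18,"travel":[0,0,-0.06],"turn":0}]'|grep -E 'pos|force'
python3 -m inch '[{"claw":0.18,"travel":[0,0,-0.02],"turn":0},{"claw":0.18,"travel":[0,0,-0.02],"turn":0}]'|grep -E 'pos|contact'
python3 -m inch '[{"claw":0.18,"travel":[0,0,-0.02],"turn":0},{"claw":0.18,"travel":[0,0,-0.02],"turn":0}]'|grep -E 'pos|contact'
```

```text
position: [0.5489, -0.1098, 0.1292]
contact_force: [-0.5, -0.1, -0.4]
gripper_force: 0.0
position: [0.5496, -0.11, 0.126]
contact_force: [-0.3, 0.6, -0.7]
position: [0.5496, -0.1101, 0.1221]
contact_force: [0.5, 0.0, 0.0]
```

```bash
python3 -m inch '[{"claw":0.18,"travel":[0,0,-0.02],"turn":0},{"claw":0.18,"travel":[0,0,-0.02],"turn":0}]'|grep -E 'pos|contact'
python3 -m inch '[{"claw":0.18,"travel":[0,0,-0.02],"turn":0},{"claw":0.18,"travel":[0,0,-0.02],"turn":0}]'|grep -E 'pos|contact'
```

```text
position: [0.5496, -0.11, 0.118]
contact_force: [-0.5, 0.2, -0.8]
position: [0.5495, -0.1101, 0.114]
contact_force: [0.4, 0.9, -0.0]
```

```bash
for i in 1; do python3 -m inch '[{"claw":0.18,"travel":[0,0,-0.02],"turn":0},{"claw":0.18,"travel":[0,0,-0.02],"turn":0}]'|grep -E 'pos|contact'
python3 -m inch '[{"claw":0.18,"travel":[0,0,-0.02],"turn":0},{"claw":0.18,"travel":[0,0,-0.02],"turn":0}]'|grep -E 'pos|contact'; done
python3 - <<'E'
from h import *
a=imaging.get_image("side")[:,:,::-1][100:200,230:320];b=imaging.get_image("top")[:,:,::-1][130:230,290:380]
cv2.imwrite("pics/s4.png",cv2.resize(np.hstack([a,b]),None,fx=4.4,fy=4.4,interpolation=cv2.INTER_CUBIC))
E
```

```text
position: [0.5495, -0.11, 0.11]
contact_force: [-0.8, -0.4, 0.8]
position: [0.5495, -0.1101, 0.106]
contact_force: [-0.3, -0.5, 0.2]
```

View pics/s4.png

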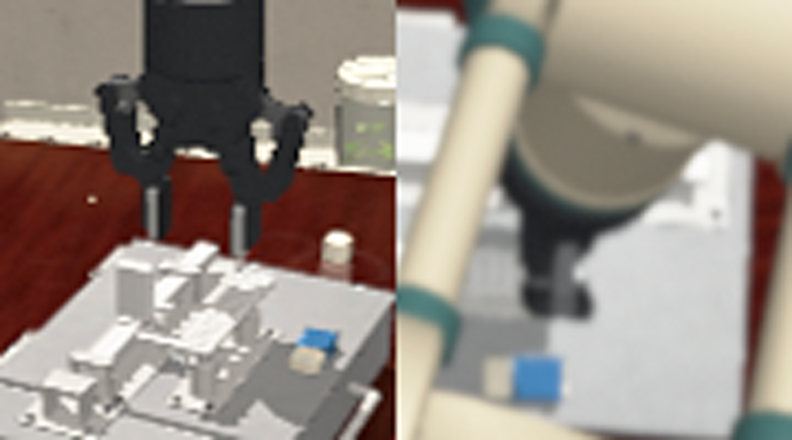

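The picture shows the tips at (157,238) and (240,255), still above the bar and behind the plate, whose top is at (135,262). I'll triangulate the near knuckle to check y.

```bash
python3 - <<'E'
from h import *
o1,d1=ray("side",(297.8,125.1))
for uv in[(325.7,192),(325.7,197)]:
    o2,d2=ray("top",uv)
    s=np.linalg.lstsq(np.c_[d1,-d2],o2-o1,rcond=None)[0];print(o1+d1*s[0],o2+d2*s[1])
for u,v in[(157,238),(240,255)]:
    o,d=ray("side",(229.6+u/4.4,99.6+v/4.4));print((o+d*(-.11-o[1])/d[1]).round(4))
E
```

```text
[ 0.48572133 -0.10675956  0.2307064 ] [ 0.50186497 -0.10280365  0.23236535]
[ 0.48510536 -0.1046224   0.23160426] [ 0.49254155 -0.10276274  0.23227924]
[ 0.579  -0.11    0.1286]
[ 0.5218 -0.11    0.1268]
```

```bash
python3 -m inch '[{"claw":0.18,"travel":[0,-0.035,0],"turn":0},{"claw":0.18,"travel":[0,-0.035,-0.05],"turn":0},{"claw":0.18,"travel":[0,-0.035,-0.05],"turn":0}]'|grep -E 'pos|contact'
python3 -m inch '[{"claw":0.18,"travel":[0,0,-0.02],"turn":0},{"claw":0.18,"travel":[0,0,-0.02],"turn":0}]'|grep -E 'pos|contact'
python3 -m inch '[{"claw":0.18,"travel":[0,0,-0.015],"turn":0},{"claw":0.18,"travel":[0,0,-0.015],"turn":0}]'|grep -E 'pos|contact'
```

```text
position: [0.5488, -0.1171, 0.0951]
contact_force: [-0.2, 0.6, 0.6]
position: [0.5494, -0.117, 0.0918]
contact_force: [0.2, -0.4, -0.0]
position: [0.5497, -0.117, 0.0892]
contact_force: [-1.0, -0.7, 0.2]
```

```bash
python3 -m inch '[{"claw":0.18,"travel":[0,0,-0.015],"turn":0},{"claw":0.18,"travel":[0,0,-0.015],"turn":0}]'|grep -E 'pos|contact'
python3 -m inch '[{"claw":0.18,"travel":[0,0,-0.015],"turn":0},{"claw":0.18,"travel":[0,0,-0.015],"turn":0}]'|grep -E 'pos|contact'
```

```text
position: [0.5497, -0.117, 0.0862]
contact_force: [-0.1, -0.2, -0.6]
position: [0.5496, -0.1171, 0.0832]
contact_force: [-0.6, 0.1, -0.2]
```

```bash
python3 -m inch '[{"claw":0.18,"travel":[0,0,-0.015],"turn":0},{"claw":0.18,"travel":[0,0,-0.015],"turn":0}]'|grep -E 'pos|contact'
```

```text
position: [0.5501, -0.1173, 0.0807]
contact_force: [-0.9, 0.4, 3.5]
```

Contact came at TCP z ≈ 0.081, which agrees with the vision. Now I press about 7.5 mm.

```bash
python3 -m inch '[{"claw":0.18,"travel":[0,0,-0.02],"turn":0},{"claw":0.18,"travel":[0,0,-0.035],"turn":0},{"claw":0.18,"travel":[0,0,-0.035],"turn":0}]'|grep -E 'pos|contact|width'
```

```text
position: [0.5501, -0.1173, 0.0737]
contact_force: [-1.1, 1.0, 6.7]
width: 0.0502
```

The 6.7 N reading means the catch is about 7 mm down. Now I slide along the chest's +y.

```bash
python3 -m inch '[{"claw":0.18,"travel":[0.003,0.05,0],"turn":0},{"claw":0.18,"travel":[0.006,0.1,0],"turn":0},{"claw":0.18,"travel":[0.009,0.15,0],"turn":0},{"claw":0.18,"travel":[0.012,0.2,0],"turn":0},{"claw":0.18,"travel":[0.014,0.25,0],"turn":0}]'|grep -E 'pos|contact|width'
```

```text
position: [0.5541, -0.0703, 0.0744]
contact_force: [1.2, -8.4, 4.7]
width: 0.0505
```

```bash
python3 -m inch '[{"claw":0.18,"travel":[0.001,0.02,-0.005],"turn":0},{"claw":0.18,"travel":[0.002,0.04,-0.005],"turn":0},{"claw":0.18,"travel":[0.003,0.055,-0.005],"turn":0}]'|grep -E 'pos|contact|width'
```

```text
position: [0.5549, -0.0593, 0.0738]
contact_force: [-0.5, -7.6, 7.9]
width: 0.0501
```

```bash
python3 -m inch '[{"claw":0.18,"travel":[0.001,0.015,0],"turn":0},{"claw":0.18,"travel":[0.001,0.025,0],"turn":0}]'|grep -E 'pos|contact|width'
python3 - <<'E'
from h import *
a=imaging.get_image("side")[:,:,::-1][120:220,220:330]
cv2.imwrite("pics/s5.png",cv2.resize(a,None,fx=5.5,fy=5.5,interpolation=cv2.INTER_CUBIC))
E
```

```text
position: [0.5552, -0.0543, 0.0738]
contact_force: [0.5, -7.8, 7.5]
width: 0.0502
```

View pics/s5.png

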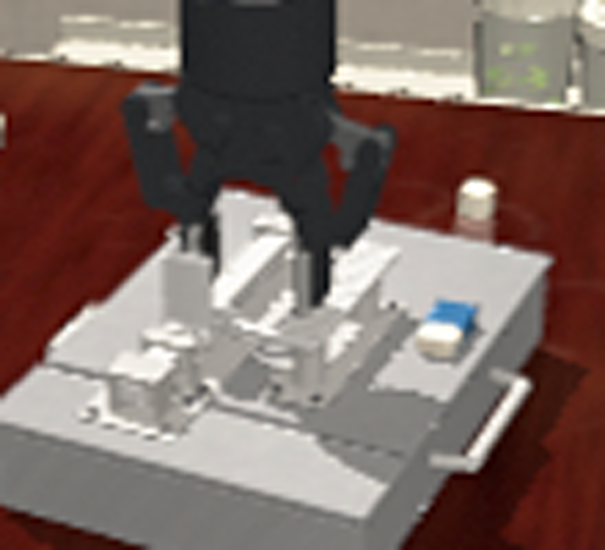

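The side crop shows the finger on the bar at about (312,305) and the plate being pushed at about (190,255). I'll keep going until the stop is felt.

```bash
python3 -c "
from h import *
w=on('side',(254.1,166),.122);th=np.radians(-3.3);R=np.array([[np.cos(th),-np.sin(th)],[np.sin(th),np.cos(th)]]);print(R.T@(w-[.5525,-.0645])*1000)"
python3 -m inch '[{"claw":0.18,"travel":[0.0005,0.01,0],"turn":0},{"claw":0.18,"travel":[0.001,0.015,0],"turn":0}]'|grep -E 'pos|contact|width'
```

```text
[30.963776   25.13746334]
position: [0.5554, -0.0513, 0.0738]
contact_force: [-0.7, -7.1, 6.6]
width: 0.0504
```

```bash
python3 -m inch '[{"claw":0.18,"travel":[0.0005,0.01,0],"turn":0},{"claw":0.18,"travel":[0.001,0.01,0],"turn":0}]'|grep -E 'pos|contact|width'
```

```text
position: [0.5555, -0.0492, 0.0738]
contact_force: [-1.0, -6.1, 7.6]
width: 0.0509
```

```bash
python3 -m inch '[{"claw":0.18,"travel":[0.0005,0.01,0],"turn":0},{"claw":0.18,"travel":[0.0005,0.01,0],"turn":0}]'|grep -E 'pos|contact|width'
python3 -m inch '[{"claw":0.18,"travel":[0.0005,0.005,0],"turn":0},{"claw":0.18,"travel":[0.0005,0.01,0],"turn":0}]'|grep -E 'pos|contact|width'
```

```text
position: [0.5556, -0.0479, 0.0738]
contact_force: [-0.5, -8.5, 7.4]
width: 0.0505
position: [0.5556, -0.0479, 0.0738]
contact_force: [-2.0, -15.9, 7.9]
width: 0.0507
```

```bash
python3 -m inch '[{"claw":0.18,"travel":[0.0005,0.005,0],"turn":0},{"claw":0.18,"travel":[0.0005,0.01,0],"turn":0}]'|grep -E 'pos|contact|width'
```

```text
position: [0.5557, -0.0479, 0.0739]
contact_force: [-2.0, -22.0, 6.8]
width: 0.0506
```

The stop is reached: position holds at -0.0479 while the force rises to 22 N. I'll ease the push and lift straight up.

```bash
python3 -m inch '[{"claw":0.18,"travel":[0,-0.015,0],"turn":0},{"claw":0.18,"travel":[0,-0.015,0.04],"turn":0},{"claw":0.18,"travel":[0,-0.02,0.1],"turn":0},{"claw":0.18,"travel":[0,-0.03,0.25],"turn":0},{"claw":0.18,"travel":[0,-0.03,0.45],"turn":0}]'|grep -E 'pos|contact|width'
python3 -m inch '[{"claw":0.18,"travel":[0,-0.2,0.2],"turn":0},{"claw":0.18,"travel":[0,-0.4,0.3],"turn":0},{"claw":0.18,"travel":[0,-0.6,0.3],"turn":0},{"claw":0.18,"travel":[0,-0.6,0.3],"turn":0}]'|grep -E 'clock|pos|contact|width'
python3 - <<'E'
from h import *
a=imaging.get_image("side")[:,:,::-1][140:250,210:330]
cv2.imwrite("pics/s6.png",cv2.resize(a,None,fx=5,fy=5,interpolation=cv2.INTER_CUBIC))
E
```

```text
position: [0.5524, -0.0463, 0.1608]
contact_force: [0.0, -0.0, -0.3]
width: 0.0502
clock: 8.55
position: [0.5548, -0.1714, 0.2228]
contact_force: [-0.2, 0.8, -0.1]
width: 0.0499
```

View pics/s6.png

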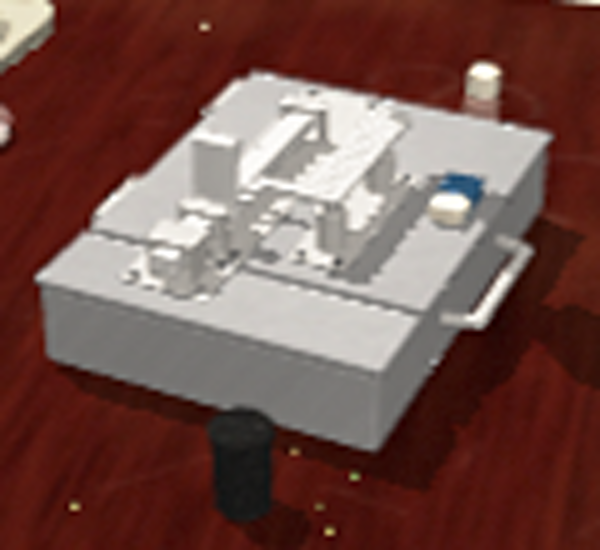

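The crop shows the plate's top at about (217,138) beside the keeper guide, with the bar and loose items in place. I'll check the plate's y and the bar's height by comparing pictures.

```bash
python3 - <<'E'
from h import *
th=np.radians(-3.3);R=np.array([[np.cos(th),-np.sin(th)],[np.sin(th),np.cos(th)]]);o=np.array([.5525,-.0645])
print(R.T@(on('side',(253,167.2),.122)-o)*1000)
a=cv2.imread("pics/side0.png",0).astype(np.float32);b=cv2.cvtColor(imaging.get_image("side"),cv2.COLOR_RGB2GRAY).astype(np.float32)
P=lambda y,z:proj("side",[[*(o+R@[-.032,y]),z]])[0].round(1)
print(P(.04,.104),P(.04,.094),P(-.07,.104))
for n,(r,c) in dict(barfront=(168,266),eraser=(170,294),vial=(148,300),tub=(218,248)).items():
    h=12;t=a[r:r+16 if n!="tub" else r+30,c:c+20];s=b[r-6:r+t.shape[0]+6,c-6:c+26]
    m=cv2.matchTemplate(s,t,cv2.TM_CCOEFF_NORMED);_,v,_,l=cv2.minMaxLoc(m);print(n,v,l[0]-6,l[1]-6)
E
```

```text
[30.64962422 32.54242068]
[272.9 179. ] [272.8 182.2] [288.2 161.6]
barfront 0.8843696117401123 0 0
eraser 0.9052887558937073 0 0
vial 0.9996645450592041 0 0
tub 0.9986754655838013 0 0
```

```bash
python3 -c "
from rig import ticket
print(ticket.sign_off())"
```

```text
the job is handed in; nothing more can be done
None
```

The bolt was pushed to its stop (plate measured at y ≈ 32.5 mm, bolt ≈ 52.5 mm). The catch bar is back up behind it, the eraser, vial and tub have not moved, the arm is clear, and the job was handed in at about 8.6 s.

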